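# Offer up a splash guard to its hinge bracket and hold it for the pin

## Robot

A 6-joint arm with a two-finger parallel gripper is mounted at the origin on the work surface. World frame = base frame: x ahead of the robot, y to its left, z up, the work surface at z = 0. Lengths are in m, angles in rad, forces in N, time in s.
With the tool pointing down it reaches from about 0.25 to 0.85 m from the base axis. Payload 12.5 kg.
Tool frame: the origin (TCP) lies midway between the tips of the shut fingers; the grasp point (between the pads) lies 19 mm behind it; z points along the fingers, y is the direction in which the jaws open and shut (so a half turn about z gives the same grasp; the last joint's range is limited). The gripper opens to 93 mm and grips with 3 to 60 N. Pads are 15 mm wide; open, the fingers measure 128 mm over their backs; the gripper's body (75 mm by 188 mm) begins 65 mm behind the grasp point.
Start: joints at [1.117, 0.351, 1.652, -0, 1.139, -0.085], TCP at [0.198, 0.513, 0.219] pointing down, gripper open.
Joint ranges: [-2.75, 2.75], [-0.79, 2.1], [0.01, 2.65], [-1.57, 4.71], [0.07, 3.14], [-2.87, 2.87]. Speed limits (rad/s): [2.22, 2.22, 2.79, 3.14, 3.14, 3.14].

## Interface

Orientations are given as a unit quaternion [x, y, z, w].
In Python, from rig import arm gives the robot as it stands.
- The arm moves only by the tool arm_command, never from a script. Its argument "increments" is one flat list of numbers, 5 for each row, row after row: the closure, from -1 (fully open) to 1 (shut), then the shift along the tool's x, y, z in units of 25 mm (1.0 is 25 mm), then the turn about the tool's z in units of 5 degrees (1.0 is 5 degrees). A call has exactly 5 rows; each row shifts and turns the commanded pose from where the row before left it, along the tool's axes as they then stand; what a row does not reach is not made up. A row lasts 1/8 s, in which the tool goes at most 62.5 mm and 10.7 degrees, less where a joint would pass 70% of its speed; a pose out of reach is approached as far as the arm can. A call is refused whole if a number of a shift passes 1 or a number of a turn 1, either way. A call with a gripper value outside its range is refused whole. The fingers move at their own pace and stop on an object; the grip force is fixed at half the most. Time passes only in rows, so rows that do not move let the fingers close, or fill a call up. It gives the time, the measured TCP pose, the force and the opening at its end, in the units of the state.
- arm.state(): the state, without advancing time (a new reading comes with each control period).
- arm.capture(name): name is "scene" or "top" or "wrist"; returns the picture (400x640x3 uint8, red, green, blue); there is no depth.
- arm.camera_params(name): a dict with "mtx" (3x3 intrinsics, pixels), "rvec" (rotation vector, rad) and "tvec" (3), from world to camera coordinates, as OpenCV has them. Camera axes: x right, y down, z forward; pixel columns grow to the right and rows downward; lengths in m; the calibration is good to about 2 mm. A picture is of the moment at which its call begins: read the wrist's pose just before it. camera_params takes no time and is no camera call; for the wrist camera it gives the pose at the moment of the call.
- arm.job_done(): hands the job in, once; it reports no verdict.
The state is a dict: "time_s": time; "q": joint angles; "joint_velocities": joint speeds; "effort": joint torques, N m; "position": TCP position; "orientation": TCP orientation; "force": force on the tool from outside, world axes, zero at the start; "torque": the same for the moment, N m; "finger_gap": finger opening in m.
Only numpy, scipy, OpenCV 4.12 (cv2) and the standard library are available. Lean on these libraries where they do the work, as an engineer would, in place of code of your own. Each camera call takes 0.05 s, during which the arm holds its last target.

## Task

Take the splash guard whose hinge leaf has one single knuckle in the middle out of its stand, bring that knuckle in between the two knuckles of the hinge bracket fixed to the bench, and hold the guard upright and still there with the three knuckle holes lined up in one row, so that a colleague could push the hinge pin straight through. Finish while still holding it: the guard hangs from the gripper alone, and does not rest on or press against the bracket. Do not ram the bracket, and leave the other guard, the pin and the lab ware where they are.

Things in the scene. Friction and masses are not known exactly. Their poses are not given: they have to be found in the camera images.
- guard: Guard to fit: white upright panel 140 wide (y) x 8 thick (x) mm, ONE steel knuckle below its middle. Origin: centre of the knuckle, on its hole axis (along y). Knuckle 34 long, 24 outside, hole 14 mm. Panel centred over it, z 22 to 112 mm above origin; both faces alike, either may face either way. 0.25 kg. Starts in its stand, origin 20 mm above bench, leaning up to 4 deg. Pinch its top edge.
- other_guard: Another guard: same panel, axes and origin height, but TWO knuckles (28 mm long, centred 35 mm to either side of the origin, which lies midway between them on the hole axis). Does not fit this bracket; leave it in its stand.
- stand_a: Fixed grey stand of the single-knuckle guard, which lifts straight up out of it; origin on the bench under its middle, y along the guard's width. Base 60 x 180 x 8 mm; a grooved post at each end (y = 58 to 83 mm either side), 85 mm high, 11 mm grooves for the guard's upright edges.
- stand_b: The other stand, the same; it holds the two-knuckle guard. The places of the two stands and of the bracket are exchanged at random.
- bracket_axis (a point): Hinge axis of the bracket: point midway between its two steel knuckles on their hole axis, 50 mm above the bench; y along the hole axis (level), z up. Knuckles 24 mm outside, hole 14 mm, from 21 to 49 mm either side of this point (gap 42 mm). The gap is open above, below and towards +x.
- pin: The steel hinge pin, 8 mm thick, 108 mm long with a 12 mm head, lying in a shallow white tray (150 x 46 x 12 mm); leave it. Origin at its underside in the middle.
- reagent_bottle: Small bottle, 44 mm diameter, 100 mm high; bystander. Origin at the middle of its underside.
- small_jar: Amber jar, 52 mm diameter, 70 mm high; bystander. Origin at the middle of its underside.
- tub: Open white bowl, 110 mm wide, 75 mm high; bystander. Origin at the middle of its underside.
- foil_jar: Foil-topped jar, 94 mm wide, 92 mm high; bystander. Origin at the middle of its underside.
- tip_box: Box of pipette tips, 87 x 122 x 60 mm; bystander. Origin at the middle of its underside.
- screwdriver: Screwdriver lying on the bench; bystander. Origin at its underside.
- bracket: The whole bracket, fixed to the bench; origin on the bench straight below bracket_axis, same axes. On the -x side of its knuckles, 22 to 52 mm from the axis, is a grey jamb block 116 mm wide (y), 56 mm high, on a 140 mm wide foot plate that reaches 74 mm from the axis.
Not all that is in view belongs to the job. What is shaped like the guard but turquoise or yellow is not meant. Leave any purple look-alike of the bracket alone.

How it is judged:
By the outcome, as a careful person would: the job done as asked, in the order asked, and still so for the second after the job is handed in, while the arm keeps its last pose, push and grip.
It also fails if it takes over 48 s, if anything falls off the work surface, if the arm or the gripper's body presses on something with over 40 N, if the wrist force passes 120 N, or if a joint passes its speed limit or range.

## Working session

There is one attempt and no reset: what is moved stays moved. The work goes in short steps, Python scripts to look and compute and a tool call to move; the robot and the scene stay as the last step left them, time stands still between calls to the robot, and variables do not carry over. Pictures are saved under pics/ and viewed, and the job is handed in when it is done.

Besides the shell and the picture viewer there is one more tool, called after "Request:" as name(argument=value, ...), one argument or row to a line, values as JSON. arm_command: Moves the arm, as the interface text tells. Its arguments: {"type":"object","properties":{"increments":{"type":"array","items":{"type":"number"}}},"required":["increments"]}

```bash
ls; mkdir -p pics
python3 - <<'E'
from rig import arm
import cv2
print(arm.state())
for n in ["scene","top","wrist"]:
    p=arm.camera_params(n); print(n,p)
    cv2.imwrite(f"pics/{n}0.png",arm.capture(n)[:,:,::-1])
E
```

```text
pics
{'time_s': 0.0, 'q': array([ 1.11741812e+00,  3.51193323e-01,  1.65239201e+00, -1.51474300e-05,
        1.13911125e+00, -8.45594451e-02]), 'joint_velocities': array([-4.27636033e-04,  3.45219952e-04, -2.05797300e-05, -1.75540904e-03,
       -5.01919860e-04, -1.31131930e-03]), 'effort': array([-4.32263178e-04, -4.97319174e+01, -2.85251498e+01,  6.98675564e-02,
        2.57713837e-02, -3.18058267e-05]), 'position': array([0.19809595, 0.51273168, 0.21813713]), 'orientation': array([ 1.83362812e-01,  9.83045154e-01, -5.33946651e-04, -1.40047828e-04]), 'force': array([ 0.63619305, -0.09530468, -0.06749083]), 'torque': array([-0.06231181, -0.00166436,  0.05239522]), 'finger_gap': 0.09297852713885547}
scene {'mtx': array([[425.17881268,   0.        , 327.32441532],
       [  0.        , 425.17881268, 200.52249558],
       [  0.        ,   0.        ,   1.        ]]), 'rvec': array([ 1.20774801,  2.13384896, -1.12176233]), 'tvec': array([ 0.26443727, -0.18795321,  1.51052081])}
top {'mtx': array([[435.30207005,   0.        , 323.75063553],
       [  0.        , 435.30207005, 203.76361604],
       [  0.        ,   0.        ,   1.        ]]), 'rvec': array([ 2.14090362, -2.15785434,  0.14592988]), 'tvec': array([-0.00788058,  0.47869187,  1.24377888])}
wrist {'mtx': array([[284.34309354,   0.        , 321.7797446 ],
       [  0.        , 284.34309354, 196.65818383],
       [  0.        ,   0.        ,   1.        ]]), 'rvec': array([-2.38460851, -1.63402722, -0.23964871]), 'tvec': array([-0.54957296, -0.03295658,  0.39216206])}
```

View pics/scene0.png

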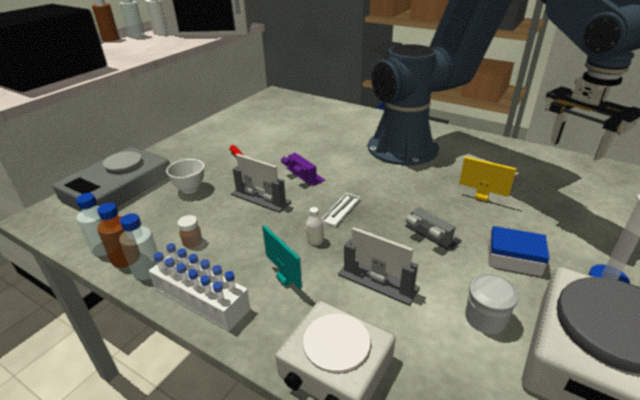

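View pics/top0.png

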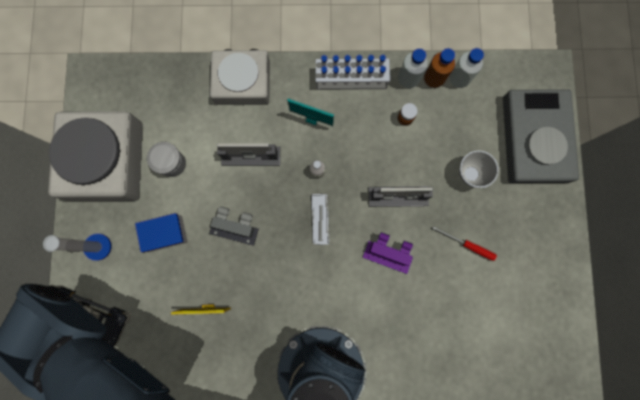

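View pics/wrist0.png

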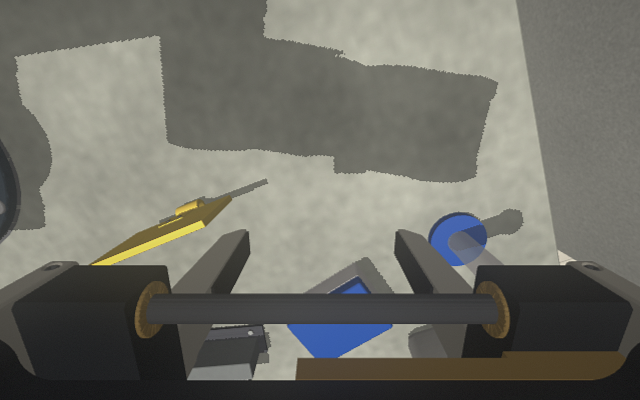

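Both white guards are visible: scene (257,178) / top (399,193), and scene (382,258) / top (247,152). The grey bracket is at top (233,226), and the turquoise, yellow and purple decoys are also in view. I'll crop both guards to count their knuckles.

Run:
```python
import cv2,numpy as np
s=cv2.imread("pics/scene0.png");t=cv2.imread("pics/top0.png")
a=cv2.resize(s[140:220,210:310],(400,320),interpolation=cv2.INTER_CUBIC)
b=cv2.resize(s[220:300,330:430],(400,320),interpolation=cv2.INTER_CUBIC)
c=cv2.resize(t[125:185,200:300],(400,240),interpolation=cv2.INTER_CUBIC)
d=cv2.resize(t[195:255,200:300],(400,240),interpolation=cv2.INTER_CUBIC)
cv2.imwrite("pics/crop.png",np.vstack([np.hstack([a,b]),np.hstack([c,d])]))
```

```text
(no output)
```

View pics/crop.png

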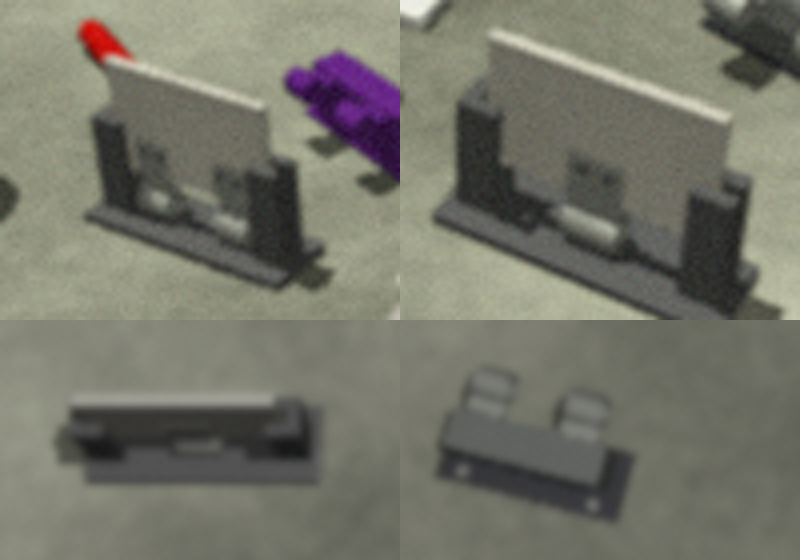

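The single-knuckle guard is the one at scene (382,258) / top (247,152). The one at scene (257,178) has two knuckles. I'll take a rough localisation first.

```bash
cat > h.py <<'E'
import numpy as np,cv2
from rig import arm
from scipy.spatial.transform import Rotation as R
def P(n):
    p=arm.camera_params(n); return [np.array(p[k],float) for k in("mtx","rvec","tvec")]
def proj(p,X):
    return cv2.projectPoints(np.array(X,float).reshape(-1,3),p[1],p[2],p[0],None)[0].reshape(-1,2)
def onz(p,uv,z):
    uv=np.array(uv,float).reshape(-1,2);z=np.broadcast_to(z,len(uv))
    Rm=cv2.Rodrigues(p[1])[0];c=-Rm.T@p[2].ravel()
    d=(Rm.T@np.linalg.inv(p[0])@np.c_[uv,np.ones(len(uv))].T).T
    return c+d*((z-c[2])/d[:,2])[:,None]
def tri(ps,uvs):
    A=[]
    for p,uv in zip(ps,uvs):
        M=p[0]@np.c_[cv2.Rodrigues(p[1])[0],p[2].ravel()]
        A+=[uv[0]*M[2]-M[0],uv[1]*M[2]-M[1]]
    v=np.linalg.svd(np.array(A))[2][-1];return v[:3]/v[3]
E
python3 - <<'E'
from h import *
t=P("top");s=P("scene")
# crop px -> image px: top crops /4 + offset
print("guard top edge", onz(t,[(200+72/4,125+(400-320)/4),(200+275/4,125+80/4)],.132))
print("guard scene top", onz(s,[(330+(490-400)/4,220+36/4),(330+(730-400)/4,220+118/4)],.132))
b=lambda u,v:(200+(u-400)/4,195+(v-320)/4)
print("bracket knuckles", onz(t,[b(492,388),b(584,408)],.06))
print("jamb far top corners",onz(t,[b(450,410),b(609,445),b(600,486),b(441,450)],.056))
for n in("scene","top"):
    p=P(n);print(n,-cv2.Rodrigues(p[1])[0].T@p[2])
st=arm.state();print(R.from_quat(st['orientation']).as_matrix())
w=P("wrist");Rw=cv2.Rodrigues(w[1])[0];c=-Rw.T@w[2]
Rt=R.from_quat(st['orientation']).as_matrix()
print("cam in tool",Rt.T@(c-st['position']),Rt.T@Rw.T)
E
```

```text
guard top edge [[0.63075984 0.27841218 0.132     ]
 [0.62958764 0.13849888 0.132     ]]
guard scene top [[0.63816202 0.14605187 0.132     ]
 [0.63471699 0.28387959 0.132     ]]
bracket knuckles [[0.45337959 0.27705459 0.06      ]
 [0.43845487 0.21091128 0.06      ]]
jamb far top corners [[0.43821496 0.3077479  0.056     ]
 [0.41214763 0.19330802 0.056     ]
 [0.38290373 0.19929201 0.056     ]
 [0.40951656 0.31340118 0.056     ]]
scene [1.28114848 0.48337418 0.71549604]
top [ 0.30376061 -0.01326995  1.29759289]
[[-9.32745522e-01  3.60535226e-01 -3.76142188e-04]
 [ 3.60535417e-01  9.32745182e-01 -7.99651351e-04]
 [ 6.25423333e-05 -8.81483797e-04 -9.99999610e-01]]
cam in tool [ 8.09939671e-02 -4.73221411e-05 -1.66591745e-01] [[-5.32786662e-04 -9.57639866e-01 -2.87968058e-01]
 [ 9.99999729e-01 -6.56436084e-04  3.32824572e-04]
 [-5.07758703e-04 -2.87967803e-01  9.57639957e-01]]
```

```bash
cat >> h.py <<'E'
def plan(target,yaw_deg,n,grip=-1,start=None):
    """rows to TCP target, yaw of tool y; rotation and shift spread over n rows"""
    st=arm.state();Rt=R.from_quat(st['orientation']).as_matrix()
    d=np.array(target)-st['position']
    y0=np.degrees(np.arctan2(Rt[1,1],Rt[0,1]));tt=-(yaw_deg-y0);tt=(tt+180)%360-180
    out=[]
    for i in range(n):
        l=Rt.T@(d/n)/0.025
        out.append([grip,*np.round(l,3),round(tt/n/5,3)])
        Rt=Rt@R.from_euler('z',tt/n,degrees=True).as_matrix()
    a=np.array(out);print("max",abs(a[:,1:]).max(0))
    for k in range(0,n,5):print(sum(out[k:k+5],[]))
def pose():
    st=arm.state();Rt=R.from_quat(st['orientation']).as_matrix()
    print("t",round(st['time_s'],2),"pos",st['position'].round(4),"yaw",np.degrees(np.arctan2(Rt[1,1],Rt[0,1])).round(2),"z",Rt[:,2].round(4),"F",st['force'].round(2),"gap",round(st['finger_gap'],4))
E
python3 -c "
from h import *
plan([.45,.18,.22],-12.5,20)"
```

```text
max [0.835 0.596 0.003 0.814]
[-1, np.float64(-0.71), np.float64(-0.439), np.float64(-0.003), np.float64(0.814), -1, np.float64(-0.739), np.float64(-0.388), np.float64(-0.003), np.float64(0.814), -1, np.float64(-0.765), np.float64(-0.334), np.float64(-0.003), np.float64(0.814), -1, np.float64(-0.787), np.float64(-0.279), np.float64(-0.003), np.float64(0.814), -1, np.float64(-0.804), np.float64(-0.223), np.float64(-0.003), np.float64(0.814)]
[-1, np.float64(-0.818), np.float64(-0.165), np.float64(-0.003), np.float64(0.814), -1, np.float64(-0.828), np.float64(-0.107), np.float64(-0.003), np.float64(0.814), -1, np.float64(-0.833), np.float64(-0.048), np.float64(-0.003), np.float64(0.814), -1, np.float64(-0.835), np.float64(0.012), np.float64(-0.003), np.float64(0.814), -1, np.float64(-0.832), np.float64(0.071), np.float64(-0.003), np.float64(0.814)]
[-1, np.float64(-0.825), np.float64(0.13), np.float64(-0.003), np.float64(0.814), -1, np.float64(-0.813), np.float64(0.188), np.float64(-0.003), np.float64(0.814), -1, np.float64(-0.798), np.float64(0.245), np.float64(-0.003), np.float64(0.814), -1, np.float64(-0.779), np.float64(0.301), np.float64(-0.003), np.float64(0.814), -1, np.float64(-0.755), np.float64(0.356), np.float64(-0.003), np.float64(0.814)]
[-1, np.float64(-0.728), np.float64(0.408), np.float64(-0.003), np.float64(0.814), -1, np.float64(-0.697), np.float64(0.459), np.float64(-0.003), np.float64(0.814), -1, np.float64(-0.663), np.float64(0.507), np.float64(-0.003), np.float64(0.814), -1, np.float64(-0.625), np.float64(0.553), np.float64(-0.003), np.float64(0.814), -1, np.float64(-0.585), np.float64(0.596), np.float64(-0.003), np.float64(0.814)]
```

Request:
arm_command(
  increments=[-1, -0.71, -0.44, 0, 0.81, -1, -0.74, -0.39, 0, 0.81, -1, -0.76, -0.33, 0, 0.81, -1, -0.79, -0.28, 0, 0.81, -1, -0.8, -0.22, 0, 0.81],
)

```text
time_s: 0.78
position: [0.2623, 0.4285, 0.2188]
orientation: [0.356, 0.934, 0.0, 0.0]
force: [-0.5, 0.2, -0.7]
finger_gap: 0.0931
```

Request:
arm_command(
  increments=[-1, -0.82, -0.16, 0, 0.81, -1, -0.83, -0.11, 0, 0.81, -1, -0.83, -0.05, 0, 0.81, -1, -0.83, 0.01, 0, 0.81, -1, -0.83, 0.07, 0, 0.81],
)

```text
time_s: 1.4
position: [0.325, 0.3454, 0.2188]
orientation: [0.515, 0.857, 0.0, 0.0]
force: [0.5, 0.2, -0.3]
finger_gap: 0.093
```

Request:
arm_command(
  increments=[-1, -0.82, 0.13, 0, 0.81, -1, -0.81, 0.19, 0, 0.81, -1, -0.8, 0.24, 0, 0.81, -1, -0.78, 0.3, 0, 0.81, -1, -0.75, 0.36, 0, 0.81],
)

```text
time_s: 2.02
position: [0.388, 0.2626, 0.2187]
orientation: [0.657, 0.754, 0.0, 0.0]
force: [-0.7, 0.6, -0.6]
finger_gap: 0.093
```

Request:
arm_command(
  increments=[-1, -0.73, 0.41, 0, 0.81, -1, -0.7, 0.46, 0, 0.81, -1, -0.66, 0.51, 0, 0.81, -1, -0.62, 0.55, 0, 0.81, -1, -0.58, 0.6, 0, 0.81],
)

```text
time_s: 2.65
position: [0.4514, 0.18, 0.2188]
orientation: [0.78, 0.626, 0.0, 0.0]
force: [-0.3, -0.4, 0.1]
finger_gap: 0.093
```

```bash
sed -i 's/print(sum(out\[k:k+5\],\[\]))/print([float(v) for v in sum(out[k:k+5],[])])/' h.py
python3 - <<'E'
from h import *
pose()
np.save("w1.npy",np.array(P("wrist"),dtype=object),allow_pickle=True)
im=arm.capture("wrist");cv2.imwrite("pics/w1.png",im[:,:,::-1]);pose()
E
```

```text
t 2.65 pos [0.4514 0.18   0.2188] yaw -12.46 z [ 2.e-04 -0.e+00 -1.e+00] F [-0.25 -0.44  0.08] gap 0.093Traceback (most recent call last):
  File "<stdin>", line 3, in <module>
ValueError: could not broadcast input array from shape (3,3) into shape (3,)
```

Tracking is accurate. I'll fix the save and take the picture.

```bash
cat >> h.py <<'E'
import pickle
def snap(n,f):
    pose();p=P(n);im=arm.capture(n);cv2.imwrite(f"pics/{f}.png",im[:,:,::-1]);pickle.dump(p,open(f"pics/{f}.pkl","wb"));return p,im
def load(f): return pickle.load(open(f"pics/{f}.pkl","rb"))
def crop(f,x0,y0,x1,y1,s,o):
    im=cv2.imread(f"pics/{f}.png")[y0:y1,x0:x1];cv2.imwrite(f"pics/{o}.png",cv2.resize(im,None,fx=s,fy=s,interpolation=cv2.INTER_CUBIC))
E
python3 - <<'E'
from h import *
snap("wrist","w1")
E
```

```text
t 2.65 pos [0.4514 0.18   0.2188] yaw -12.46 z [ 2.e-04 -0.e+00 -1.e+00] F [-0.25 -0.44  0.08] gap 0.093
```

View pics/w1.png

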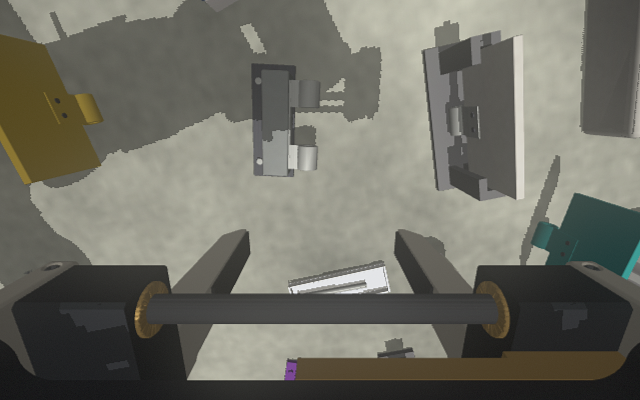

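The wrist view shows the bracket knuckles at about (305,93) and (302,158), and the single-knuckle guard at about (473,120). I'll crop for corner picks.

Run:
```python
from h import *
crop("w1",240,55,350,185,4.6,"c1"); crop("w1",410,20,540,210,3.1,"c2")
```

```text
(no output)
```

View pics/c1.png

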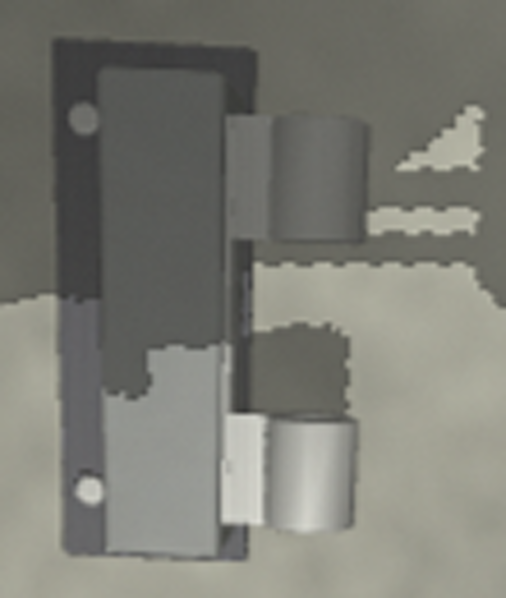

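View pics/c2.png

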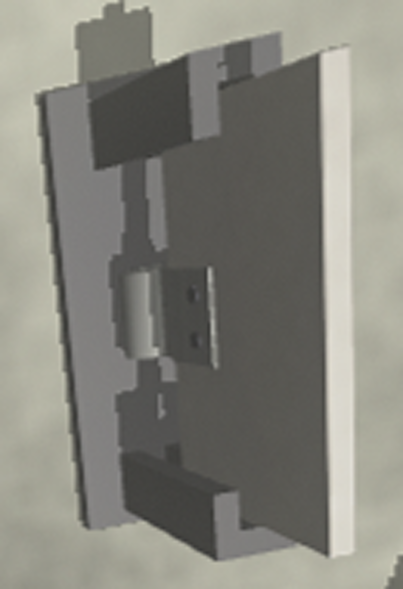

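```bash
cat > fit.py <<'E'
from h import *
from scipy.optimize import least_squares
def cu(c,x0,y0,s): c=np.array(c,float);return (c+.5)/s-.5+[x0,y0]
def T(a,X): # a=x,y,yaw(rad)
    c,s=np.cos(a[2]),np.sin(a[2]);X=np.array(X,float).reshape(-1,3)
    return np.c_[a[0]+c*X[:,0]-s*X[:,1],a[1]+s*X[:,0]+c*X[:,1],X[:,2]]
E
python3 - <<'E'
from fit import *
p=load("w1")
J=cu([(99,68),(222,72),(107,553),(220,553)],240,55,4.6)
JX=np.array([(-52,58,56),(-22,58,56),(-52,-58,56),(-22,-58,56)])/1e3
# knuckle bounding u (left/right), v (top/bottom)
K=[(49,21,cu([(272,115),(366,240)],240,55,4.6)),(-21,-49,cu([(267,415),(355,530)],240,55,4.6))]
th=np.linspace(0,2*np.pi,73)
def res(a,which="both"):
    r=[]
    if which!="k": r+=list((proj(p,T(a,JX))-J).ravel())
    if which!="j":
        for ya,yb,bb in K:
            X=np.array([(12*np.cos(t),y,50+12*np.sin(t)) for y in(ya,yb) for t in th])/1e3
            q=proj(p,T(a,X));r+=list((np.array([q.min(0),q.max(0)])-bb).ravel())
    return r
for w in("both","j","k"):
    f=least_squares(res,[.446,.244,-.22],args=(w,));print(w,f.x[:2].round(4),np.degrees(f.x[2]).round(2),np.round(f.fun,2))
G=cu([(322,52),(349,46),(330,556),(354,555)],410,20,3.1)
print(onz(p,G,.132).round(4))
B=cu([(38,95),(85,528)],410,20,3.1);b=onz(p,B,.008);print("stand base",b.round(4))
E
```

```text
both [0.4492 0.246 ] -14.65 [-0.92 -0.68  0.51 -0.4  -0.25  0.44  0.57  1.38 -1.02 -0.53  0.8   0.75
 -0.72 -1.23  1.05  0.63]
j [0.4492 0.246 ] -14.79 [-0.77 -0.83  0.67 -0.47 -0.35  0.32  0.47  1.31]
k [0.4492 0.2458] -14.13 [-1.2  -0.38  0.39  0.77 -0.36 -1.09  1.19  0.74]
[[0.6295 0.2813 0.132 ]
 [0.6363 0.2812 0.132 ]
 [0.6282 0.1429 0.132 ]
 [0.6353 0.1417 0.132 ]]
stand base [[0.6007 0.301  0.008 ]
 [0.6007 0.123  0.008 ]]
```

Run:
```python
from h import *
plan([.632,.212,.215],-0.3,10)
```

```text
max [0.288 0.714 0.016 0.248]
[-1.0, 0.288, 0.671, 0.016, -0.248, -1.0, 0.273, 0.677, 0.016, -0.248, -1.0, 0.258, 0.683, 0.016, -0.248, -1.0, 0.244, 0.688, 0.016, -0.248, -1.0, 0.229, 0.693, 0.016, -0.248]
[-1.0, 0.214, 0.698, 0.016, -0.248, -1.0, 0.198, 0.702, 0.016, -0.248, -1.0, 0.183, 0.707, 0.016, -0.248, -1.0, 0.168, 0.71, 0.016, -0.248, -1.0, 0.152, 0.714, 0.016, -0.248]
```

Request:
arm_command(
  increments=[-1, 0.29, 0.67, 0.02, -0.25, -1, 0.27, 0.68, 0.02, -0.25, -1, 0.26, 0.68, 0.02, -0.25, -1, 0.24, 0.69, 0.02, -0.25, -1, 0.23, 0.69, 0.02, -0.25],
)

```text
time_s: 3.32
position: [0.5409, 0.1985, 0.2162]
orientation: [0.743, 0.669, -0.0, -0.0]
force: [-0.1, -0.1, 0.8]
finger_gap: 0.0928
```

Request:
arm_command(
  increments=[-1, 0.21, 0.7, 0.02, -0.24, -1, 0.2, 0.7, 0.02, -0.24, -1, 0.18, 0.71, 0.02, -0.24, -1, 0.17, 0.71, 0.02, -0.24, -1, 0.15, 0.71, 0.02, -0.24],
)

```text
time_s: 3.95
position: [0.6305, 0.2158, 0.2136]
orientation: [0.707, 0.707, -0.0, -0.0]
force: [-0.1, 0.7, -0.3]
finger_gap: 0.0935
```

Run:
```python
from h import *
snap("wrist","w2")
snap("scene","s2")
crop("w2",240,0,420,320,1.85,"c3")
```

```text
t 3.95 pos [0.6305 0.2158 0.2136] yaw 0.06 z [-2.e-04 -0.e+00 -1.e+00] F [-0.06  0.75 -0.29] gap 0.0935
t 4.0 pos [0.6319 0.2159 0.2134] yaw 0.1 z [ 4.e-04  1.e-04 -1.e+00] F [-1.22 -0.11 -0.48] gap 0.0928
```

View pics/w2.png

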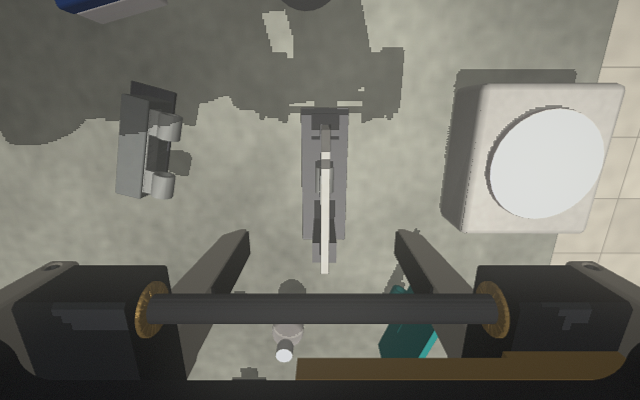

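Run:
```python
from h import *
p=load("w2")
im=cv2.cvtColor(cv2.imread("pics/w2.png"),cv2.COLOR_BGR2GRAY).astype(float)
for v in (165,180,200,220,240,260):
    r=im[v,305:345];print(v,r[8:32].astype(int))
print(onz(p,[(325.5,152),(324.5,273)],.132).round(4)); pose()
```

```text
165 [130 133 100  83  84  84  84  82 115 128 127 128 128 127 128 130 122  93
  83  82 122 131 130 129]
180 [131 132 107 116 131 144  99 146 195 216 217 216 216 215 215 218 159 134
 130 114 112 129 131 132]
200 [134 104  91  93  92  92  86 152 198 215 217 216 217 217 218 218 138  87
  91  93  92  91 123 134]
220 [113  81  71  73  73  73  72  72 192 218 217 215 216 215 216 209 123  67
  72  72  69 124 136 132]
240 [ 68  71  72  72  71  70  68  77 200 219 216 215 214 215 220 178 100  67
  71  73  71  72  67 127]
260 [130 130 131 130 131 132 130 123 206 219 216 215 214 214 220 160 128 130
 131 131 131 130 129 157]
[[0.6331 0.2624 0.132 ]
 [0.6326 0.1428 0.132 ]]
t 4.05 pos [0.6308 0.2158 0.2132] yaw 0.03 z [-1.e-04 -0.e+00 -1.e+00] F [-0.3   0.07  0.04] gap 0.0929
```

The panel's top edge runs along col 325 from about row 125 to 273, centred between the jaws to about 2 mm. I'm descending to grasp.

Request:
arm_command(
  increments=[-1, -0.08, 0.04, 0.8, 0, -1, -0.08, 0.04, 0.8, 0, -1, 0, 0, 0.8, 0, -1, 0, 0, 0.8, 0, -1, 0, 0, 0.6, 0],
)

```text
time_s: 4.68
position: [0.6317, 0.2124, 0.1173]
orientation: [0.706, 0.708, -0.0, -0.0]
force: [0.7, -0.8, -0.5]
finger_gap: 0.0928
```

Request:
arm_command(
  increments=[-1, 0, 0, 0.5, 0, -1, 0, 0, 0.4, 0, -1, 0, 0, 0, 0, 1, 0, 0, 0, 0, 1, 0, 0, 0, 0],
)

```text
time_s: 5.3
position: [0.6324, 0.2126, 0.0967]
orientation: [0.706, 0.708, 0.0, 0.0]
force: [-0.2, -0.5, 0.1]
finger_gap: 0.0774
```

Request:
arm_command(
  increments=[1, 0, 0, 0, 0, 1, 0, 0, 0, 0, 1, 0, 0, 0, 0, 1, 0, 0, 0, 0, 1, 0, 0, 0, 0],
)

```text
time_s: 5.92
position: [0.6321, 0.2125, 0.0961]
orientation: [0.706, 0.708, -0.0, 0.0]
force: [-0.3, -0.1, 0.2]
finger_gap: 0.0277
```

Run:
```python
from h import *
snap("wrist","w3")
snap("scene","s3")
crop("s3",320,120,480,310,3.1,"c4")
```

```text
t 5.92 pos [0.6321 0.2125 0.0961] yaw 0.12 z [-0. -0. -1.] F [-0.3  -0.09  0.2 ] gap 0.0277
t 5.97 pos [0.6321 0.2125 0.0961] yaw 0.12 z [-0. -0. -1.] F [-0.15  0.47  0.3 ] gap 0.0236
```

View pics/c4.png

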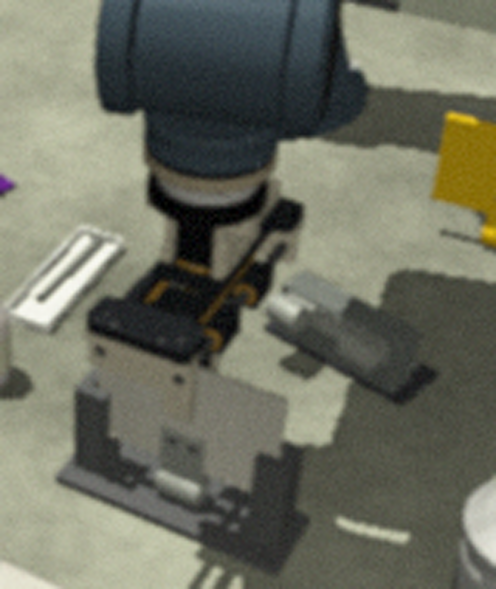

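View pics/w3.png

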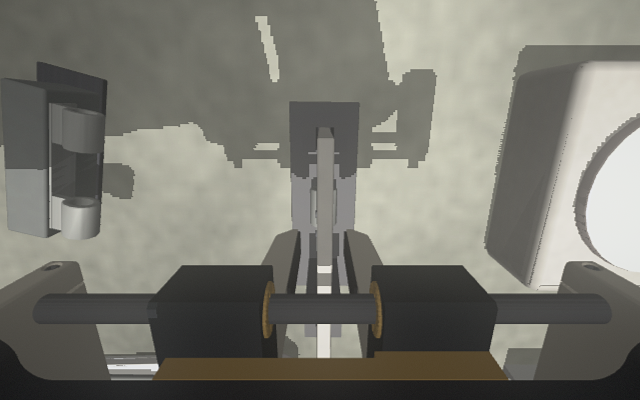

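The jaws are still closing and nicely centred on the panel. I'll keep closing.

Request:
arm_command(
  increments=[1, 0, 0, 0, 0, 1, 0, 0, 0, 0, 1, 0, 0, 0, 0, 1, 0, 0, 0, 0, 1, 0, 0, 0, 0],
)

```text
time_s: 6.65
position: [0.6321, 0.2125, 0.0961]
orientation: [0.706, 0.708, 0.0, 0.0]
force: [-0.4, 0.5, -1.7]
finger_gap: 0.0082
```

Run:
```python
from h import *
pose()
```

```text
t 6.65 pos [0.6321 0.2125 0.0961] yaw 0.12 z [ 1.e-04  0.e+00 -1.e+00] F [-0.45  0.45 -1.71] gap 0.0082
```

Request:
arm_command(
  increments=[1, 0, 0, 0, 0, 1, 0, 0, -0.2, 0, 1, 0, 0, -0.4, 0, 1, 0, 0, -0.6, 0, 1, 0, 0, -0.8, 0],
)

```text
time_s: 7.28
position: [0.6319, 0.2125, 0.1475]
orientation: [0.706, 0.708, -0.0, -0.0]
force: [-0.1, -0.0, -2.5]
finger_gap: 0.0079
```

Request:
arm_command(
  increments=[1, 0, 0, -0.8, 0, 1, 0, 0, -0.8, 0, 1, 0, 0, -0.6, 0, 1, 0, 0, -0.4, 0, 1, 0, 0, -0.2, 0],
)

```text
time_s: 7.9
position: [0.632, 0.2125, 0.2166]
orientation: [0.706, 0.708, 0.0, 0.0]
force: [-0.4, -0.3, -2.1]
finger_gap: 0.0077
```

Run:
```python
from h import *
snap("wrist","w4")
snap("scene","s4")
pose()
crop("s4",320,100,480,310,2.8,"c5")
```

```text
t 7.9 pos [0.632  0.2125 0.2166] yaw 0.12 z [ 1.e-04  0.e+00 -1.e+00] F [-0.43 -0.34 -2.13] gap 0.0077
t 7.95 pos [0.6322 0.2126 0.2169] yaw 0.12 z [ 4.e-04  1.e-04 -1.e+00] F [-0.01 -0.11 -2.32] gap 0.0082
t 8.0 pos [0.6321 0.2126 0.2163] yaw 0.12 z [ 1.e-04  1.e-04 -1.e+00] F [ 0.69  0.92 -3.04] gap 0.008
```

View pics/c5.png

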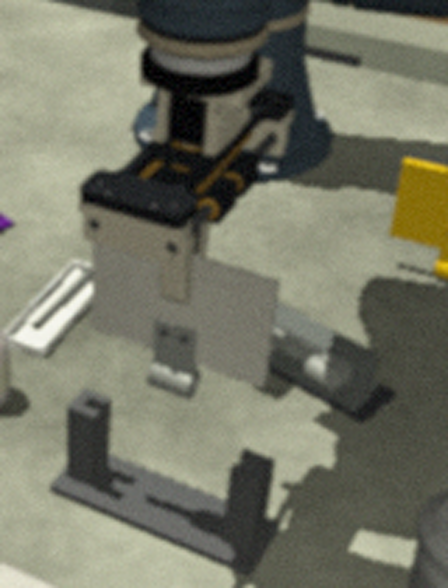

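View pics/w4.png

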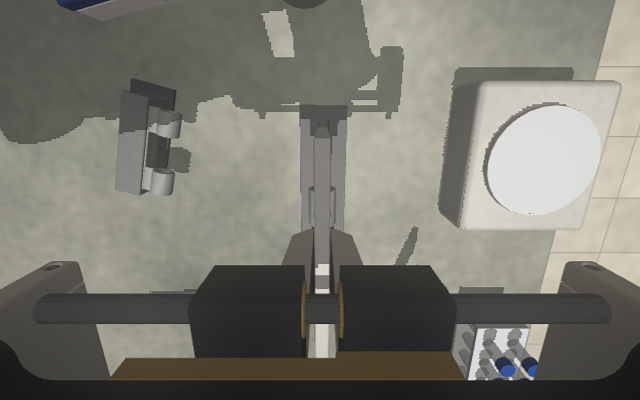

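The guard is out and hanging upright. Next I'll carry it to hover over the bracket.

Run:
```python
from h import *
plan([.4492,.246,.19],-14.5,15,1)
```

```text
max [0.09  0.496 0.07  0.195]
[1.0, 0.09, -0.488, 0.07, 0.195, 1.0, 0.082, -0.489, 0.07, 0.195, 1.0, 0.074, -0.49, 0.07, 0.195, 1.0, 0.065, -0.492, 0.07, 0.195, 1.0, 0.057, -0.493, 0.07, 0.195]
[1.0, 0.048, -0.493, 0.07, 0.195, 1.0, 0.04, -0.494, 0.07, 0.195, 1.0, 0.032, -0.495, 0.07, 0.195, 1.0, 0.023, -0.495, 0.07, 0.195, 1.0, 0.015, -0.496, 0.07, 0.195]
[1.0, 0.006, -0.496, 0.07, 0.195, 1.0, -0.002, -0.496, 0.07, 0.195, 1.0, -0.011, -0.496, 0.07, 0.195, 1.0, -0.019, -0.495, 0.07, 0.195, 1.0, -0.027, -0.495, 0.07, 0.195]
```

Request:
arm_command(
  increments=[1, 0.09, -0.3, 0, 0.2, 1, 0.08, -0.5, 0, 0.2, 1, 0.07, -0.55, 0, 0.2, 1, 0.07, -0.55, 0, 0.2, 1, 0.06, -0.55, 0.05, 0.2],
)

```text
time_s: 8.62
position: [0.5701, 0.2243, 0.215]
orientation: [0.737, 0.676, 0.0, 0.0]
force: [0.4, -0.5, -3.6]
finger_gap: 0.0076
```

Request:
arm_command(
  increments=[1, 0.05, -0.55, 0.1, 0.2, 1, 0.04, -0.55, 0.1, 0.2, 1, 0.03, -0.55, 0.1, 0.2, 1, 0.02, -0.55, 0.1, 0.2, 1, 0.01, -0.55, 0.1, 0.2],
)

```text
time_s: 9.25
position: [0.5024, 0.2361, 0.2022]
orientation: [0.766, 0.643, 0.0, 0.0]
force: [-0.6, -0.5, -3.0]
finger_gap: 0.0078
```

Request:
arm_command(
  increments=[1, 0.01, -0.55, 0.1, 0.19, 1, 0, -0.55, 0.1, 0.19, 1, -0.01, -0.4, 0.1, 0.19, 1, -0.02, -0.3, 0.1, 0.18, 1, -0.02, -0.2, 0.1, 0.18],
)

```text
time_s: 9.88
position: [0.4538, 0.2449, 0.1898]
orientation: [0.791, 0.612, 0.0, 0.0]
force: [-0.2, -0.2, -2.5]
finger_gap: 0.0078
```

Run:
```python
from h import *
snap("wrist","w5")
snap("scene","s5")
pose()
crop("s5",360,110,490,270,3.6,"c6")
```

```text
t 9.88 pos [0.4538 0.2449 0.1898] yaw -14.59 z [ 1.e-04  0.e+00 -1.e+00] F [-0.22 -0.23 -2.48] gap 0.0078
t 9.93 pos [0.4533 0.2448 0.1894] yaw -14.63 z [-7.e-04 -2.e-04 -1.e+00] F [ 0.72 -0.19 -2.61] gap 0.0078
t 9.97 pos [0.4537 0.2448 0.1896] yaw -14.56 z [-5.e-04 -2.e-04 -1.e+00] F [-0.9   0.43 -3.69] gap 0.0076
```

View pics/c6.png

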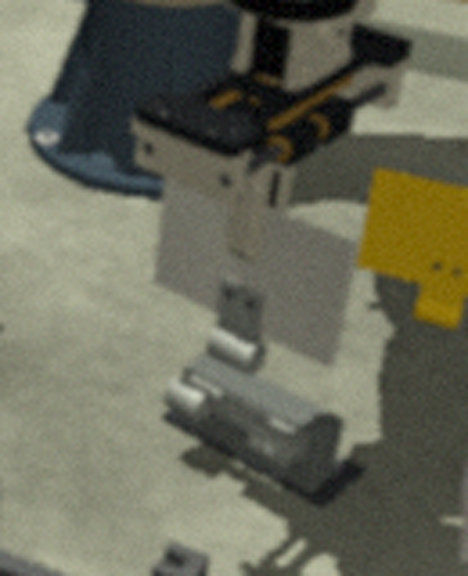

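View pics/w5.png

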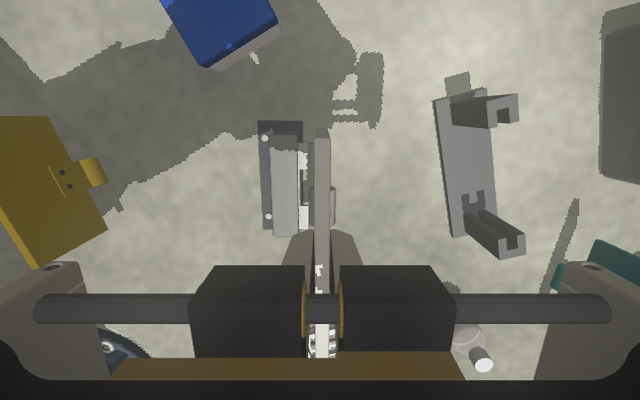

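Run:
```python
from h import *
crop("w5",250,110,350,245,4.4,"c7")
```

```text
(no output)
```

View pics/c7.png

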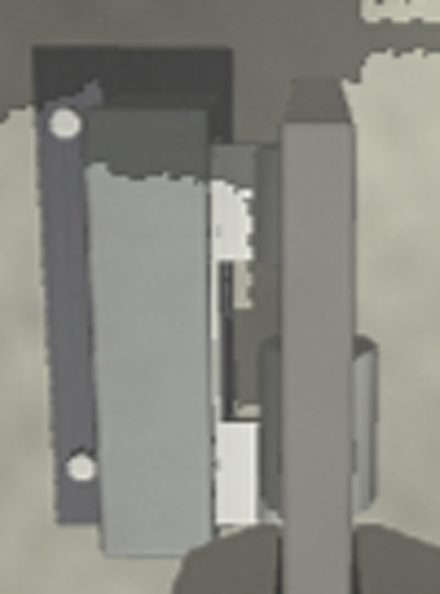

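```bash
cat > g.py <<'E'
from fit import *
th=np.linspace(0,2*np.pi,73)
def cyl(ya,yb): return np.array([(12*np.cos(t),y,12*np.sin(t)) for y in(ya,yb) for t in th])/1e3
def bfit(p,J,JX,x0):
    f=least_squares(lambda a:(proj(p,T(a,JX))-J).ravel(),x0)
    print("bracket",f.x[:2].round(4),np.degrees(f.x[2]).round(2),f.fun.round(2));return f.x
JX=np.array([(-52,58,56),(-22,58,56),(-52,-58,56),(-22,-58,56)])/1e3
E
python3 - <<'E'
from g import *
p=load("w5");C=lambda c:cu(c,250,110,4.4)
b=bfit(p,C([(88,108),(208,108),(102,554),(212,554)]),JX,[.449,.246,-.25])
# same with unknown z scale
f=least_squares(lambda a:(proj(p,T(a[:3],JX+[0,0,a[3]]))-C([(88,108),(208,108),(102,554),(212,554)])).ravel(),[.449,.246,-.25,0]);print(f.x,f.fun.round(2))
# guard: pose in tool: tcp pos, yaw
tp=np.array([.4537,.2448,.1895]);yw=np.radians(-14.6)
# guard x along tool y ; guard y along tool x
Gt=C([(281,123),(353,123),(293,78),(340,78)])
GX=np.array([(-4,70,112),(4,70,112),(-4,70,22),(4,70,22)])/1e3
KB=C([(259,340),(378,512)])
def gp(a,X):
    # a: along guard-x, guard-y, z offsets from tcp; rot about guard y (lean), guard x (tilt)
    Rg=R.from_euler('z',yw)*R.from_euler('z',a[5])*R.from_euler('yx',[a[3],a[4]])
    o=tp+R.from_euler('z',yw).apply([a[0],a[1],a[2]])
    return Rg.apply(X)+o
def res(a):
    q=proj(p,gp(a,cyl(-.017*1e3,17)))
    return np.r_[(proj(p,gp(a,GX))-Gt).ravel(),(np.array([q.min(0),q.max(0)])-KB).ravel(),(a[2]+.0761)/.0005,a[3]/.01,a[4]/.01,a[5]/.005]
f=least_squares(res,[0,0,-.0761,0,0,0]);print("guard in tool",f.x.round(4),f.fun.round(2))
o=gp(f.x,np.zeros((1,3)))[0];print("origin",o)
c,s=np.cos(b[2]),np.sin(b[2]);d=o[:2]-b[:2];print("in bracket frame x,y",c*d[0]+s*d[1],-s*d[0]+c*d[1],"z",o[2]-.05)
E
```

```text
bracket [0.4493 0.2459] -15.63 [-0.93 -0.95  0.83 -0.42 -0.48  0.66  0.59  1.09]
[ 0.44829605  0.24488212 -0.2722866  -0.00551572] [-0.66 -0.13  0.55  0.37 -0.25 -0.34  0.38  0.06]
guard in tool [-0.0005 -0.0011 -0.0762 -0.0003 -0.0026  0.0006] [-0.65 -0.01  0.62 -0.03  0.25  0.    0.13 -0.01 -0.24 -2.53 -0.14  2.63
 -0.29 -0.03 -0.26  0.12]
origin [0.45288072 0.24383498 0.11325313]
in bracket frame x,y 0.003976262035408236 -0.0010048929719988866 z 0.06325312552781595
```

Run:
```python
from g import *
from scipy.ndimage import map_coordinates,gaussian_filter
for f in ("w1","w2","w4","w5"):
    p=load(f);im=gaussian_filter(cv2.cvtColor(cv2.imread(f"pics/{f}.png"),cv2.COLOR_BGR2GRAY).astype(float),.7)
    a0=[.4493,.246,np.radians(-14.8)]
    out=[]
    for x,z in((-.052,.056),(-.022,.056),(-.074,.006)):
        ys=np.linspace(-.05,.05,41);X=np.c_[np.full(41,x),ys,np.full(41,z)]
        q=proj(p,T(a0,X));q2=proj(p,T(a0,X+[.001,0,0]));n=(q2-q);n/=np.linalg.norm(n,axis=1)[:,None]
        s=np.arange(-3,3.01,.1);got=[]
        for i in range(41):
            pr=map_coordinates(im,[q[i,1]+s*n[i,1],q[i,0]+s*n[i,0]],order=1);g=abs(np.gradient(pr))
            k=g.argmax()
            if g[k]>1 and 3<k<len(s)-4:
                w=onz(p,q[i]+s[k]*n[i],z)[0];got.append(w)
        got=np.array(got)
        if len(got)<8: out.append(None);continue
        c=np.polyfit(got[:,1],got[:,0],1);r=got[:,0]-np.polyval(c,got[:,1]);m=abs(r)<2*np.median(abs(r))+1e-5;c=np.polyfit(got[m,1],got[m,0],1)
        ang=-np.degrees(np.arctan(c[0]));xm=np.polyval(c,.246)
        out.append((round(ang,2),round(xm,4),m.sum()))
    print(f,out)
```

```text
w1 [(np.float64(-15.1), np.float64(0.3955), np.int64(22)), (np.float64(-14.91), np.float64(0.4271), np.int64(32)), (np.float64(-15.31), np.float64(0.3721), np.int64(35))]
w2 [(np.float64(-15.35), np.float64(0.3953), np.int64(13)), (np.float64(-15.11), np.float64(0.4275), np.int64(21)), None]
w4 [(np.float64(-15.13), np.float64(0.3956), np.int64(14)), (np.float64(-15.21), np.float64(0.4276), np.int64(23)), None]
w5 [(np.float64(-15.52), np.float64(0.3959), np.int64(34)), (np.float64(-15.28), np.float64(0.4273), np.int64(38)), (np.float64(-15.06), np.float64(0.372), np.int64(39))]
```

Run:
```python
from h import *
plan([.4505,.2468,.156],-15.2,5,1)
```

```text
max [0.009 0.028 0.269 0.026]
[1.0, 0.009, -0.028, 0.269, 0.026, 1.0, 0.009, -0.028, 0.269, 0.026, 1.0, 0.009, -0.028, 0.269, 0.026, 1.0, 0.009, -0.028, 0.269, 0.026, 1.0, 0.009, -0.028, 0.269, 0.026]
```

Request:
arm_command(
  increments=[1, 0.015, -0.05, 0.2, 0.04, 1, 0.015, -0.05, 0.4, 0.04, 1, 0.015, -0.04, 0.4, 0.04, 1, 0, 0, 0.25, 0, 1, 0, 0, 0.1, 0],
)

```text
time_s: 10.6
position: [0.4509, 0.2467, 0.1556]
orientation: [0.794, 0.608, -0.0, -0.0]
force: [-0.0, 0.3, -3.4]
finger_gap: 0.0078
```

Run:
```python
from h import *
snap("wrist","w6")
snap("scene","s6")
pose()
crop("s6",360,130,490,270,4,"c8");crop("w6",240,90,360,250,3.7,"c9")
```

```text
t 10.6 pos [0.4509 0.2467 0.1556] yaw -15.13 z [-6.e-04 -3.e-04 -1.e+00] F [-0.01  0.31 -3.39] gap 0.0078
t 10.65 pos [0.4509 0.2467 0.1556] yaw -15.13 z [-5.e-04 -3.e-04 -1.e+00] F [ 0.5  -0.16 -3.65] gap 0.0082
t 10.7 pos [0.451  0.2468 0.1559] yaw -15.13 z [-3.e-04 -2.e-04 -1.e+00] F [-0.12 -0.17 -2.48] gap 0.0079
```

View pics/c8.png

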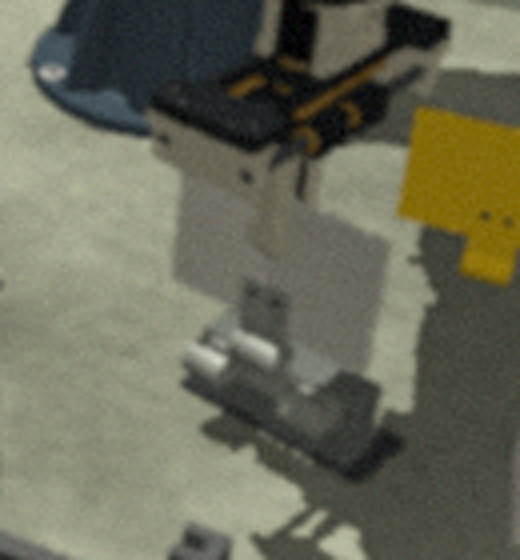

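View pics/c9.png

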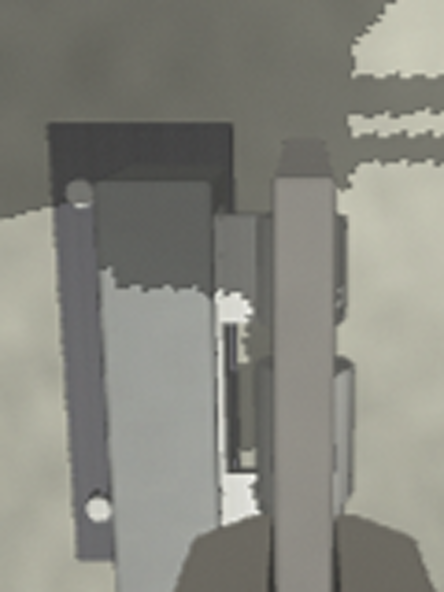

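I'll overlay the modelled knuckles on both views to check the fit.

```bash
cat > ov.py <<'E'
from g import *
def gX(tp,yw,off,X):
    return R.from_euler('z',yw).apply(np.array(X)+off)+tp
def overlay(f,tp,yawd,b=(.4497,.2459,np.radians(-15.2)),off=(-.0005,-.0011,-.0761),box=None,s=4,o="ov"):
    p=load(f);im=cv2.imread(f"pics/{f}.png");x0,y0,x1,y1=box
    im=cv2.resize(im[y0:y1,x0:x1],None,fx=s,fy=s,interpolation=cv2.INTER_CUBIC)
    def poly(X,c):
        q=(proj(p,X)-[x0,y0]+.5)*s-.5;cv2.polylines(im,[np.round(q*8).astype(int)],False,c,1,cv2.LINE_AA,3)
    ring=lambda y,r:np.array([(r*np.cos(t),y,r*np.sin(t)) for t in th])
    for y in(-.049,-.021,.021,.049):poly(T(b,ring(y,.012)+[0,0,.05]),(0,0,255))
    for y in(-.021,.049):poly(T(b,ring(y,.007)+[0,0,.05]),(0,0,255))
    J=[(-.052,-.058,.056),(-.022,-.058,.056),(-.022,.058,.056),(-.052,.058,.056),(-.052,-.058,.056)];poly(T(b,J),(0,0,255))
    for y in(-.017,.017):poly(gX(tp,np.radians(yawd),off,ring(y,.012)),(0,255,0))
    for xx in(-.004,.004):poly(gX(tp,np.radians(yawd),off,[(xx,-.07,.022),(xx,.07,.022),(xx,.07,.112),(xx,-.07,.112),(xx,-.07,.022)]),(0,255,0))
    cv2.imwrite(f"pics/{o}.png",im)
E
python3 - <<'E'
from ov import *
tp=np.array([.4509,.2467,.1557])
overlay("s6",tp,-15.13,box=(395,165,465,255),s=6,o="o1")
overlay("w6",tp,-15.13,box=(250,100,350,250),s=4,o="o2")
a=cv2.imread("pics/o1.png");b=cv2.imread("pics/o2.png");h=min(len(a),600);a=a[:h]
c=np.zeros((600,a.shape[1]+b.shape[1],3),np.uint8);c[:len(a),:a.shape[1]]=a;c[:len(b),a.shape[1]:]=b;cv2.imwrite("pics/o12.png",c[:, :800] if c.shape[1]<=840 else c)
print(c.shape)
E
```

```text
(600, 820, 3)
```

View pics/o12.png

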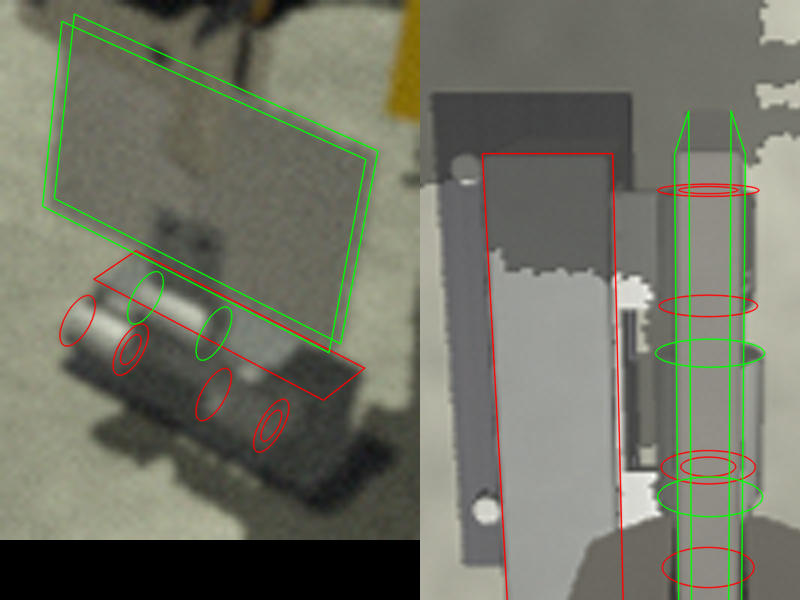

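The overlay matches both views within about 1 px. I'll descend slowly into the gap.

Request:
arm_command(
  increments=[1, 0, -0.02, 0.1, 0, 1, 0, 0, 0.15, 0, 1, 0, 0, 0.15, 0, 1, 0, 0, 0.1, 0, 1, 0, 0, 0.05, 0],
)

```text
time_s: 11.32
position: [0.4505, 0.2469, 0.1422]
orientation: [0.794, 0.608, -0.0, -0.0]
force: [0.3, 0.5, -2.7]
finger_gap: 0.008
```

Request:
arm_command(
  increments=[1, 0, 0, 0.1, 0, 1, 0, 0, 0.15, 0, 1, 0, 0, 0.15, 0, 1, 0, 0, 0.13, 0, 1, 0, 0, 0.1, 0],
)

```text
time_s: 11.95
position: [0.4505, 0.2469, 0.1264]
orientation: [0.794, 0.608, -0.0, -0.0]
force: [0.4, -0.6, -3.7]
finger_gap: 0.0078
```

Request:
arm_command(
  increments=[1, 0, 0, 0, 0, 1, 0, 0, 0, 0, 1, 0, 0, 0, 0, 1, 0, 0, 0, 0, 1, 0, 0, 0, 0],
)

```text
time_s: 12.58
position: [0.4505, 0.247, 0.1267]
orientation: [0.794, 0.608, 0.0, -0.0]
force: [0.0, -0.1, -3.7]
finger_gap: 0.008
```

Run:
```python
from ov import *
snap("wrist","w7");snap("scene","s7");snap("top","t7");pose()
st=arm.state();tp=np.array(st['position']);Rt=R.from_quat(st['orientation']).as_matrix();y=np.degrees(np.arctan2(Rt[1,1],Rt[0,1]))
crop("s7",395,165,465,255,6,"c10")
overlay("s7",tp,y,box=(395,165,465,255),s=6,o="o1")
overlay("w7",tp,y,box=(250,100,350,250),s=4,o="o2")
a=cv2.imread("pics/o1.png");b=cv2.imread("pics/c10.png");cv2.imwrite("pics/o3.png",np.hstack([a[:,:400],b[:,:400]]))
```

```text
t 12.57 pos [0.4505 0.247  0.1267] yaw -15.13 z [ 0.  0. -1.] F [ 0.04 -0.15 -3.75] gap 0.008
t 12.62 pos [0.4505 0.247  0.1267] yaw -15.13 z [ 1.e-04  0.e+00 -1.e+00] F [ 0.77  0.38 -2.42] gap 0.0079
t 12.68 pos [0.4505 0.247  0.1267] yaw -15.13 z [ 0.  0. -1.] F [-0.01 -0.48 -2.81] gap 0.0081
t 12.72 pos [0.4505 0.2469 0.1266] yaw -15.13 z [ 0. -0. -1.] F [ 0.26 -0.22 -2.03] gap 0.008
```

View pics/o3.png

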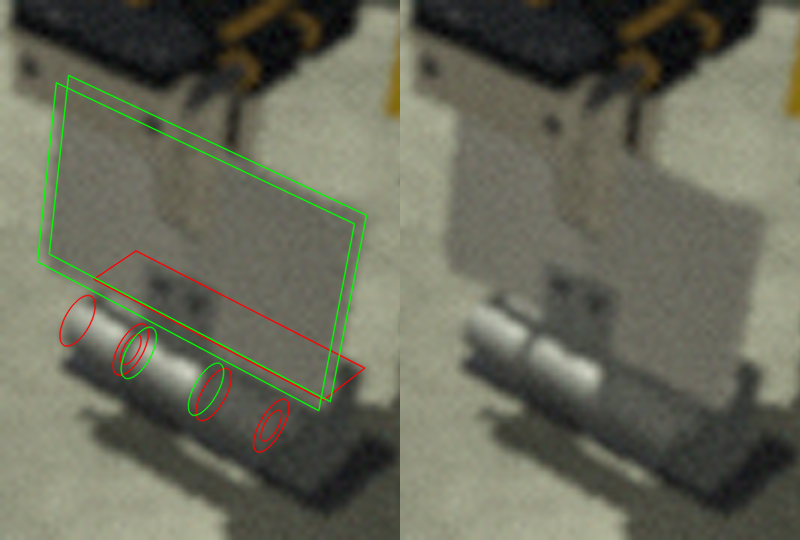

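View pics/o2.png

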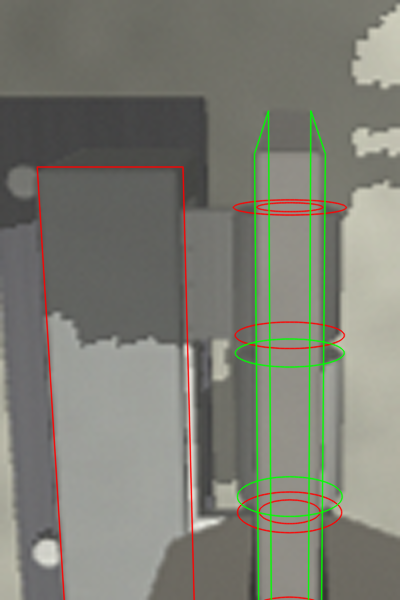

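Run:
```python
from h import *
crop("w7",300,140,350,245,5.6,"c11"); crop("s7",400,205,450,250,10,"c12");crop("t7",200,190,270,260,7,"c13")
a=[cv2.imread(f"pics/{n}.png") for n in("c11","c12")]
h=max(len(i) for i in a);print([i.shape for i in a])
cv2.imwrite("pics/o4.png",np.hstack([cv2.copyMakeBorder(i,0,h-len(i),0,4,cv2.BORDER_CONSTANT) for i in a])[:600,:800])
```

```text
[(588, 280, 3), (450, 500, 3)]
```

View pics/o4.png

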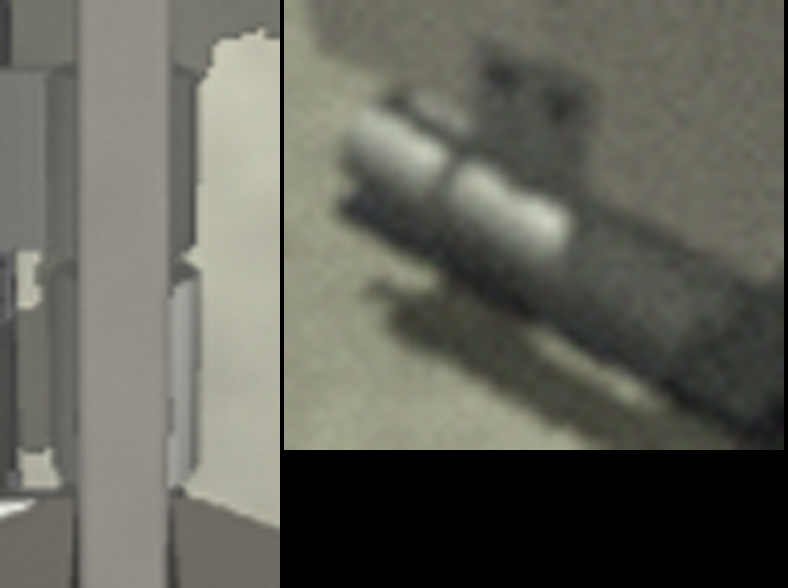

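View pics/c13.png

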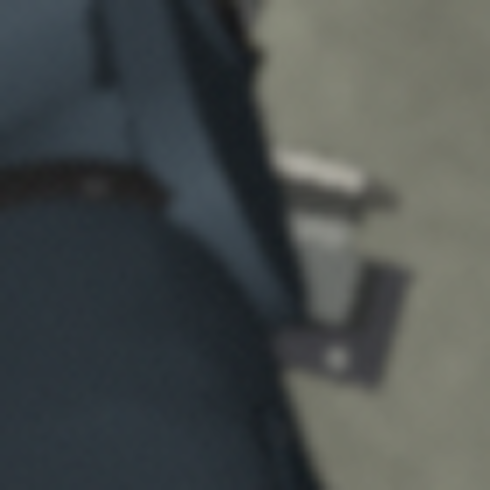

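The three knuckles are in a row in both views. The vertical force reads -2.0 to -3.8 N, about the guard's 2.5 N weight. Nothing is pressing sideways, and the arm is still, so I'm handing in.

Run:
```python
from h import *
pose();print(abs(arm.state()['joint_velocities']).max())
print(arm.job_done());pose()
```

```text
t 12.72 pos [0.4505 0.2469 0.1266] yaw -15.13 z [ 0. -0. -1.] F [ 0.26 -0.22 -2.03] gap 0.008
0.0017105535642865514
the job is handed in; nothing more can be done
None
the job is handed in; nothing more can be done
```

I took the single-knuckle guard out of its stand and put its knuckle between the bracket's two knuckles. I handed the job in at about 12.7 s with the guard still hanging from the gripper. No verdict was reported.

**Last checks:**
- **Alignment across the bracket:** the wrist view shows the three knuckles lined up to about 0.5 mm sideways, with the guard's knuckle centred in the gap to within about 1 mm.
- **Angle and uprightness:** the guard's yaw is about -15.1°, against -15.2° measured for the bracket. The tool is vertical.
- **Contact:** the vertical force was -2.0 to -3.8 N, close to the guard's own 2.5 N weight. Sideways force stayed under 1 N, so nothing suggests it is touching the bracket. The arm was still.

**Where the checks disagreed:**
- **Height:** the arm's reading put the hole axis about 0.5 mm too high. The scene picture suggested it was 0 to 1 mm too low. I left it there, since the holes leave 3 mm of play around the pin.
- **Bracket yaw:** the separate fits ranged from -14.1° to -15.6°. I used the edge-line value of -15.2°.
- **Top camera:** in the last picture the arm hid the bracket from above, so that view could not confirm the fit.

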